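Pump up the hydraulic bench clamp

TASK

Clamp the two boards in the bench clamp: push the release lever round until it is shut against its stop, then press the pump plunger down with the fingertips and let it spring back, again and again, until the indicator pin stands fully out. Leave the lever shut and let the plunger come up. Push and press only: never touch the pin itself, and leave the boards and everything lying about where they are.

Things in the scene. Friction and masses are not known exactly. Their poses are not given: they have to be found in the camera images.
- clamp_unit: Fixed bench clamp. Origin on the bench under the middle of its blue pump block (100 mm in x, 200 in y, 70 tall); x points to the clamp bed with jaw and boards (to x +200 mm, up to 90 tall), y to the left. On the block in this frame, mm: plunger at (0, -60), indicator pin (20, 10), release lever's pivot (-20, 70). Place and yaw (up to 0.35 rad either way) vary.
- plunger_top (a point): Top centre of the pump plunger's black mushroom cap, 52 mm dia, slightly domed; 145 mm above the bench when up (released), 120 mm when fully down. The cap stands on an 18 mm rod over a 44 mm aluminium barrel (barrel top 95 mm above the bench).
- plunger (a joint): How far the pump plunger is pressed down: 0 up, 0.025 m fully down. A spring brings it back by itself: about 5 N to start, 12 to 15 N at the bottom, more if pressed fast.
- lever_tip (a point): Middle of the round steel knob (16 mm dia, 16 mm tall) at the tip of the release lever, 87 mm above the bench, 75 mm from the pivot. The lever is a level steel bar 12 mm wide, its underside 81 mm above the bench; the block's top is at 70 mm.
- lever_pivot (a point): Point on the release lever's upright turning axis, 87 mm above the bench (a 22 mm hub, top at 98 mm).
- lever (a joint): Release lever angle: 0 = open, pointing to the unit's +y (out over the block's left end); 1.5 rad = shut, against its stop, pointing to the unit's -x (toward the robot). It grows anticlockwise seen from above, starts at 0 to 0.3, needs about 1 N at the tip and stays where it is left. While it is open the pin sinks back after every stroke.
- pin_top (a point): Centre of the top of the steel indicator pin, 10 mm dia, on the pump block, standing in an aluminium boss whose top is 80 mm above the bench. Pin top 86 mm above the bench at the start, about 125 mm when fully out.
- pin (a joint): How far the indicator pin is out: 0 at the start, about 0.039 m fully out (at rest, plunger up). With the lever shut each full plunger stroke gains about 10 mm: the pin rises up to 17 mm as the plunger goes down and settles back to 9, 19, 29, 39 mm as it comes up. Strokes under about 18 mm may gain nothing. Once fully out, more strokes only make it nod. The jaw closes as it rises.
- boards: Two wooden boards side by side, standing on edge in the clamp bed, together 63 mm thick, 190 mm long, 74 mm tall; origin under their centre. Loose until clamped; the jaw itself pushes them a millimetre or two.
- offcut: Bystander, loose: brown wood offcut, 50 x 100 x 22 mm, lying in front of (robot side of) the clamp unit. Origin: centre of its underside.
- wedge_block: Bystander, loose: pale wood block, 60 x 40 x 30 mm, off to one side. Origin: centre of its underside.
- file: Bystander, loose: flat file with a wooden handle, 315 mm long, lying beside the pump block on its plunger side. Origin: on its underside near the middle of its length; its x axis runs along it, handle to -x.
- glue_bottle: Bystander, loose: upright white glue bottle, 56 mm dia, 150 mm tall, beside the clamp bed on the plunger side. Origin: centre of its underside.
- screw_tin: Bystander, loose: open steel tin, 70 mm dia, 60 mm tall, beside the clamp bed on the lever side. Origin: centre of its underside.
- mallet: Bystander, loose: wooden mallet, 270 mm long, off to one side. Origin: on its underside near the middle of its length; its x axis runs along it, handle to -x.
- chisel: Bystander, loose: chisel-like hand tool, 220 mm long, off to one side. Origin: on its underside near the middle of its length; its x axis runs along it, handle to -x.

How it is judged:
On the way, in this order (a step that is already met when the one before it is completed fails the run):
1. the release lever is pushed shut (value of joint lever above 1.35 rad), for 0.1 s.
2. the plunger is pumped until the indicator pin is fully out (value of joint pin above 0.036 m), for 0.1 s.
At the end, for the whole second after the job is handed in: The lever is shut (within 0.15 rad of its stop), the pin is out by more than 36 mm and the plunger is back up (within 3 mm) (value of joint lever above 1.35 rad and value of joint pin above 0.036 m and value of joint plunger below 0.003 m); the robot touches nothing.
It fails at once if the indicator pin is touched by the robot (contact force between any of the fingers, the arm and pin above 0.5 N).
It fails at once if the boards are shifted more than 15 mm or lifted (distance of boards from where it was at the start of the episode above 0.015 m).
It fails at once if a bystander is moved more than 20 mm or lifted (distance of any of offcut, wedge_block, file, glue_bottle, screw_tin, mallet, chisel from where it was at the start of the episode above 0.02 m).
It also fails if it takes over 45 s, if anything falls off the work surface, if the arm or the gripper's body presses on something with over 40 N, if the wrist force passes 120 N, or if a joint passes its speed limit or range.

ROBOT

A 6-joint arm with a two-finger parallel gripper is mounted at the origin on the work surface. World frame = base frame: x ahead of the robot, y to its left, z up, the work surface at z = 0. Lengths are in m, angles in rad, forces in N, time in s.
With the tool pointing down it reaches from about 0.375 to 0.975 m from the base axis. Payload 3.8 kg.
Tool frame: the origin (TCP) lies on the centre line of the jaws, within the pads' length; the fingertips stand 25 mm ahead of it and the grasp point (between the pads) lies 6 mm ahead of it; z points along the fingers, y is the line along which they close (so a half turn about z gives the same grasp; the last joint's range is limited). The gripper opens to 85 mm and grips with 20 to 120 N. Pads are 22 mm wide; open, the fingers measure 114 mm over their backs; the gripper's body (76 mm by 85 mm) begins 54 mm behind the grasp point. The pads swing forward as they close: fully open they stand 13 mm farther back than shut.
Start: joints at [1.216, 0.264, 1.604, -0, 1.274, -0.037], TCP at [0.211, 0.641, 0.256] pointing down, gripper open.
Joint ranges: [-2.63, 2.63], [-0.94, 2.18], [0.31, 2.57], [-1.31, 4.45], [0, 2.66], [-2.55, 2.55]. Speed limits (rad/s): [2.57, 2.57, 3.14, 3.14, 3.14, 3.14].

INTERFACE

Orientations are given as a rotation vector (axis times angle).
In Python, from workcell import bot gives the robot as it stands. The module is installed in compiled form; this text tells all that it offers.
- The arm moves only by the tool play_rows, never from a script. Its argument "commands" is a list that holds one entry, the list of rows, each a list of 7 numbers: the shift along the tool's x, y, z as a fraction of full scale, then the turn, a rotation vector about the tool's x, y, z as a fraction of full scale, then the closure, from -1 (fully open) to 1 (shut). A call has 1 to 8 rows; each row is the pose to reach, as a shift and turn from the pose commanded when the call began, along the tool's axes at that moment, turning the shorter way round; what a row does not reach only later rows make up. Full scale, the value 1, is 60 cm for a shift and 180 degrees for a turn. A row lasts 1/10 s, in which the tool goes at most 50 mm and 8.59 degrees, less where a joint would pass 70% of its speed; a pose out of reach is approached as far as the arm can. A call with a number of a shift or a turn outside -1 to 1 is refused whole. A call with a gripper value outside its range is refused whole. The fingers move at their own pace and stop on an object; "force" is the grip in N (left out, the last holds). Time passes only in rows, so rows that repeat a pose let the fingers close. It gives the time, the measured TCP pose, the force, the opening and the grip force at its end, in the units of the state.
- bot.read_state(): the state, without advancing time (a new reading comes with each control period).
- bot.read_camera(name): name is "scene" or "top" or "wrist"; returns the picture (420x560x3 uint8, blue, green, red); there is no depth.
- bot.camera_params(name): a dict with "fov_y" (degrees; the focal length in pixels is half the picture's height over the tangent of half this angle, whatever the lens; pixels are square), "cx", "cy" (the principal point, pixels), "D" ([k1, k2, p1, p2, k3] as OpenCV has them; the pictures are not rectified), "rvec" (rotation vector, rad) and "tvec" (3), from world to camera coordinates, as OpenCV has them. Camera axes: x right, y down, z forward; pixel columns grow to the right and rows downward; lengths in m; the calibration is good to about 2 mm. A picture is of the moment at which its call begins: read the wrist's pose just before it. camera_params takes no time and is no camera call; for the wrist camera it gives the pose at the moment of the call.
- bot.finish_job(): hands the job in; it is judged then, once.
The state is a dict: "time": time; "q": joint angles; "joint_vel": joint speeds; "joint_torque": joint torques, N m; "tool_pos": TCP position; "tcp_rot": TCP orientation; "wrist_force": force on the tool from outside, world axes, zero at the start; "torque": the same for the moment, N m; "width": opening from 0.0 (shut) to 1.0 (fully open); "grip_force": force on a finger pad.
Only numpy, scipy, OpenCV 4.12 (cv2) and the standard library are available. Lean on these libraries where they do the work, as an engineer would, in place of code of your own. Each camera call takes 0.05 s, during which the arm holds its last target. There are 200 camera calls.

## Working session

There is one attempt and no reset: what is moved stays moved. The work goes in short steps, Python scripts to look and compute and a tool call to move; the robot and the scene stay as the last step left them, time stands still between calls to the robot, and variables do not carry over. Pictures are saved under pics/ and viewed, at most 10 in all, crops included, and the job is handed in when it is done.

Besides the shell and the picture viewer there is one more tool, called after "Request:" as name(argument=value, ...), one argument or row to a line, values as JSON. play_rows: Moves the arm, as the interface text tells. Its arguments: {"type":"object","properties":{"commands":{"type":"array"},"force":{"type":"number"}},"required":["commands"]}

```bash
mkdir -p pics; python3 - <<'E'
from workcell import bot
import cv2
s=bot.read_state();print(s['time'],s['tool_pos'],s['tcp_rot'],s['width'])
for n in("top","scene"):
    cv2.imwrite(f"pics/{n}0.png",bot.read_camera(n)); print(n,bot.camera_params(n))
E
```

```text
0.0 [0.21069857 0.64055372 0.2549605 ] [-0.49704352 -3.10158041  0.00344857] 0.9997056098568231
top {'fov_y': 51.28408377051751, 'cx': 274.7947274185447, 'cy': 212.48283101515688, 'D': array([0.00301469, 0.        , 0.        , 0.        , 0.        ]), 'rvec': array([ 2.17261054, -2.11501575,  0.17209042]), 'tvec': array([-0.05674783,  0.61569107,  1.29772706])}
scene {'fov_y': 50.29384384655124, 'cx': 277.57394260881597, 'cy': 209.68313427576334, 'D': array([-0.13654899,  0.        ,  0.        ,  0.        ,  0.        ]), 'rvec': array([ 2.08511966,  1.24279602, -0.53834219]), 'tvec': array([-0.23902276, -0.30266611,  1.9242333 ])}
```

View pics/top0.png

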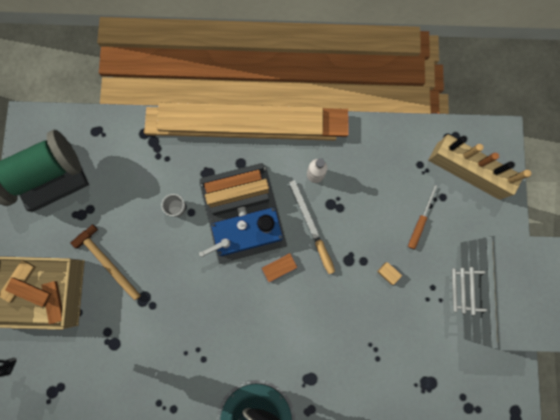

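View pics/scene0.png

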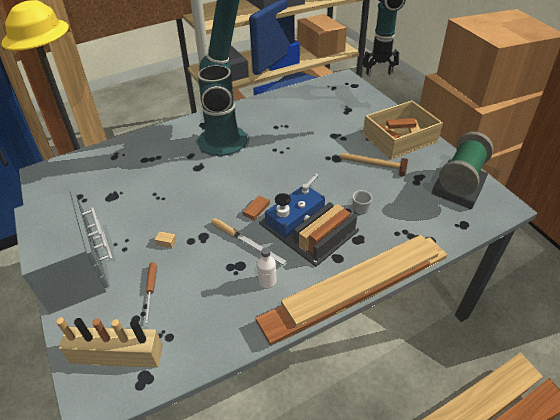

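The top view shows the cap at about (266,223), the lever hub at (224,243), the knob at (205,251) and the pin at (241,225). The offcut lies at (280,267). Next I'll measure these points.

```bash
cat > h.py <<'E'
import cv2,numpy as np
from workcell import bot
def ray(n,uv,z,p=None):
    p=p or bot.camera_params(n); f=210/np.tan(np.radians(p['fov_y']/2))
    K=np.array([[f,0,p['cx']],[0,f,p['cy']],[0,0,1]])
    x=cv2.undistortPoints(np.array(uv,float).reshape(-1,1,2),K,p['D']).reshape(-1,2)
    R=cv2.Rodrigues(p['rvec'])[0]; c=-R.T@p['tvec']
    d=np.c_[x,np.ones(len(x))]@R
    return c+d*((z-c[2])/d[:,2])[:,None]
E
python3 - <<'E'
from h import *
im=cv2.imread('pics/top0.png');hsv=cv2.cvtColor(im,cv2.COLOR_BGR2HSV)
b=cv2.inRange(hsv,(100,130,60),(125,255,255));b[:190]=0;b[275:]=0;b[:,:190]=0;b[:,300:]=0
pts=cv2.findNonZero(b);r=cv2.minAreaRect(pts);box=cv2.boxPoints(r)
w=ray('top',box,.07);print('box',box,w.round(3),'c',w.mean(0)); print([np.linalg.norm(w[i]-w[i-1]).round(3) for i in range(4)])
k=cv2.inRange(im,(0,0,0),(45,45,45));k[:208]=0;k[240:]=0;k[:,:252]=0;k[:,282:]=0
n,l,s,c=cv2.connectedComponentsWithStats(k);i=1+s[1:,4].argmax();print('cap',s[i],c[i],ray('top',c[i],.142))
print('hub,knob,pin',ray('top',[[224,243]],.098),ray('top',[[205,251]],.095),ray('top',[[241,225]],.085))
cv2.imwrite('pics/c.png',cv2.resize(im[150:290,180:340],None,fx=5,fy=4.2857,interpolation=cv2.INTER_CUBIC) if 0 else cv2.resize(im[155:285,180:340],None,fx=4.5,fy=4.5,interpolation=cv2.INTER_CUBIC))
E
```

```text
box [[210.04068 222.9894 ]
 [274.19644 206.2531 ]
 [282.79822 239.22655]
 [218.64246 255.96284]] [[ 0.576  0.154  0.07 ]
 [ 0.633 -0.038  0.07 ]
 [ 0.533 -0.066  0.07 ]
 [ 0.478  0.123  0.07 ]] c [0.55500276 0.04332519 0.07      ]
[np.float64(0.103), np.float64(0.2), np.float64(0.103), np.float64(0.197)]
cap [258 215  16  17 205] [265.70243902 223.2195122 ] [[ 0.57071785 -0.01475065  0.142     ]]
hub,knob,pin [[0.5148077  0.10614863 0.098     ]] [[0.49017919 0.16089212 0.095     ]] [[0.57077772 0.05944932 0.085     ]]
```

View pics/c.png

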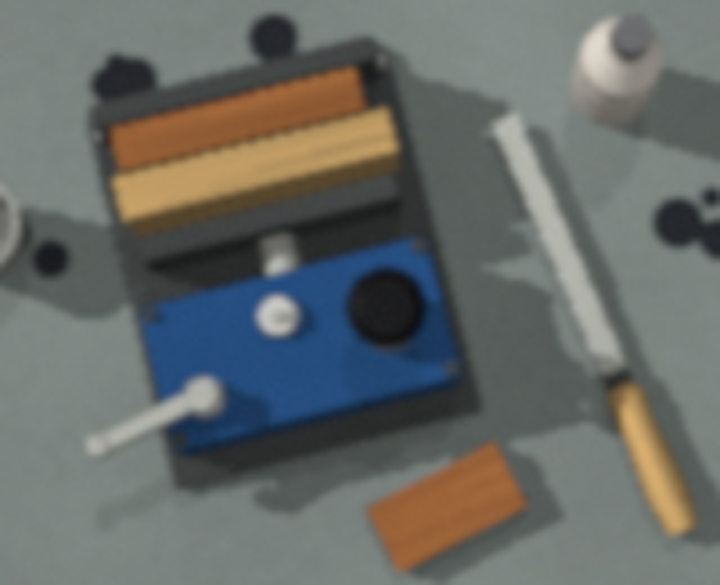

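```bash
cat >> h.py <<'E'
def rel(targets):
    s=bot.read_state();R=cv2.Rodrigues(s['tcp_rot'])[0];p=s['tool_pos']
    print('t',s['time'],'p',p.round(4),'F',s['wrist_force'].round(1),'rot',s['tcp_rot'].round(3))
    for t in targets: print(np.round(t,3),(R.T@(np.array(t)-p)/.6).round(4))
E
python3 - <<'E'
from h import *
print(ray('top',[[201.3,254.3]],.095),ray('top',[[225.4,243.2]],.098))
rel([(.52,.18,.255)])
E
```

```text
[[0.48028643 0.17118352 0.095     ]] [[0.51433255 0.10203405 0.098     ]]
t 0.1 p [0.2107 0.6406 0.255 ] F [-0.1 -0.7 -0.3] rot [-4.970e-01 -3.102e+00  3.000e-03]
[0.52  0.18  0.255] [-0.7296 -0.5682  0.0012]
```

Request:
play_rows(
  commands=[
    [[-0.73, -0.568, 0.001, 0, 0, 0, 1], [-0.73, -0.568, 0.001, 0, 0, 0, 1], [-0.73, -0.568, 0.001, 0, 0, 0, 1], [-0.73, -0.568, 0.001, 0, 0, 0, 1], [-0.73, -0.568, 0.001, 0, 0, 0, 1], [-0.73, -0.568, 0.001, 0, 0, 0, 1], [-0.73, -0.568, 0.001, 0, 0, 0, 1], [-0.73, -0.568, 0.001, 0, 0, 0, 1]],
  ],
  force=40,
)

```text
time: 0.9
tool_pos: [0.4345, 0.3072, 0.2555]
tcp_rot: [-0.497, -3.102, 0.0]
wrist_force: [1.8, 0.6, 0.3]
width: 0.003
grip_force: 0.0
```

```bash
python3 - <<'E'
from h import *
rel([(.52,.18,.255),(.52,.18,.107)])
E
```

```text
t 0.9 p [0.4345 0.3072 0.2555] F [1.8 0.6 0.3] rot [-0.497 -3.102  0.   ]
[0.52  0.18  0.255] [-0.2016 -0.157   0.0009]
[0.52  0.18  0.107] [-0.2016 -0.1569  0.2475]
```

Request:
play_rows(
  commands=[
    [[-0.2, -0.155, 0.0, 0, 0, 0, 1], [-0.2, -0.155, 0.0, 0, 0, 0, 1], [-0.2, -0.155, 0.0, 0, 0, 0, 1], [-0.2, -0.155, 0.08, 0, 0, 0, 1], [-0.2, -0.155, 0.15, 0, 0, 0, 1], [-0.2, -0.155, 0.2, 0, 0, 0, 1], [-0.2, -0.155, 0.24, 0, 0, 0, 1], [-0.2, -0.155, 0.24, 0, 0, 0, 1]],
  ],
)

```text
time: 1.7
tool_pos: [0.5152, 0.182, 0.1072]
tcp_rot: [-0.496, -3.093, 0.007]
wrist_force: [-1.0, 0.9, -0.4]
width: -0.0
grip_force: 0.0
```

```bash
python3 - <<'E'
from h import *
im=bot.read_camera('wrist');cv2.imwrite('pics/w1.png',im)
P=np.array((.515,.1035));T=[]
for j in np.arange(.17,1.56,.2):
    a=j+np.pi/2+.288;T.append((*(P+.064*np.array([np.cos(a),np.sin(a)])+.018*np.array([np.sin(a),-np.cos(a)])),.107))
rel(T)
E
```

```text
t 1.75 p [0.517  0.1827 0.1096] F [ 0.6 -0.7  1.2] rot [-0.497 -3.097  0.004]
[0.503 0.169 0.107] [ 0.0151 -0.0292  0.0045]
[0.49  0.165 0.107] [ 0.0334 -0.0417  0.0046]
[0.478 0.159 0.107] [ 0.0488 -0.0576  0.0048]
[0.468 0.151 0.107] [ 0.0607 -0.0763  0.0049]
[0.46  0.14  0.107] [ 0.0687 -0.0969  0.005 ]
[0.453 0.129 0.107] [ 0.0724 -0.1187  0.0051]
[0.45  0.116 0.107] [ 0.0717 -0.1408  0.0051]
```

View pics/w1.png

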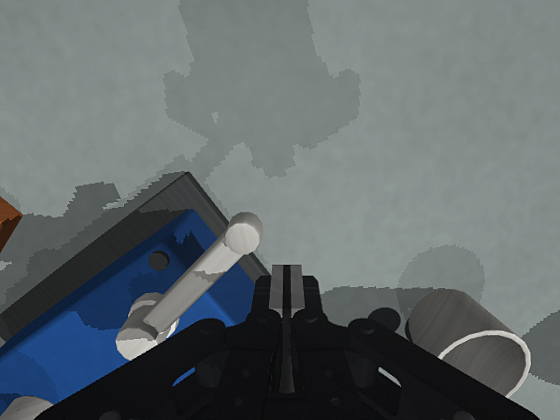

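The closed fingertips at (287,268) stand just clockwise of the knob at (243,235), outside the block. From here I'll sweep the lever round.

Request:
play_rows(
  commands=[
    [[0.015, -0.03, 0.004, 0, 0, 0, 1], [0.033, -0.042, 0.004, 0, 0, 0, 1], [0.049, -0.058, 0.004, 0, 0, 0, 1], [0.061, -0.076, 0.004, 0, 0, 0, 1], [0.069, -0.097, 0.004, 0, 0, 0, 1], [0.072, -0.119, 0.004, 0, 0, 0, 1], [0.072, -0.14, 0.004, 0, 0, 0, 1], [0.07, -0.155, 0.004, 0, 0, 0, 1]],
  ],
)

```text
time: 2.55
tool_pos: [0.4512, 0.1085, 0.1116]
tcp_rot: [0.497, 3.098, 0.005]
wrist_force: [2.1, 10.3, 2.2]
width: 0.003
grip_force: 7.1
```

```bash
python3 - <<'E'
from h import *
im=bot.read_camera('top');cv2.imwrite('pics/t2.png',cv2.resize(im[155:285,180:340],None,fx=4.5,fy=4.5,interpolation=cv2.INTER_CUBIC))
rel([(.449,.1,.107)])
E
```

```text
t 2.6 p [0.4512 0.1087 0.1115] F [2.2 5.3 6.8] rot [0.499 3.097 0.008]
[0.449 0.1   0.107] [-0.0011 -0.0149  0.0074]
```

View pics/t2.png

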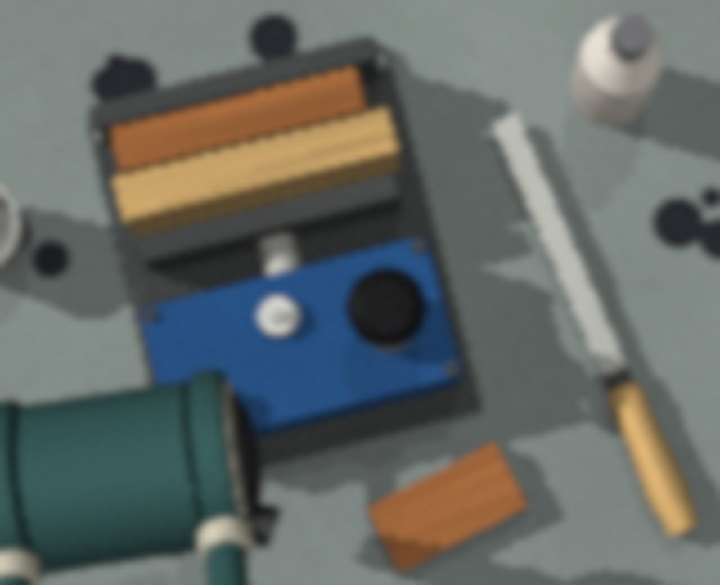

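The arm hides the lever here, but the block, cap, boards and offcut are where they were. The contact force has risen, so I'll push slightly further to confirm the stop.

Request:
play_rows(
  commands=[
    [[0.0, -0.005, 0, 0, 0, 0, 1], [0.0, -0.01, 0, 0, 0, 0, 1], [0.0, -0.013, 0, 0, 0, 0, 1], [0.0, -0.013, 0, 0, 0, 0, 1]],
  ],
)

```text
time: 3.0
tool_pos: [0.4509, 0.1072, 0.1118]
tcp_rot: [0.503, 3.094, 0.024]
wrist_force: [7.1, 27.0, -0.4]
width: -0.0
grip_force: 13.5
```

It is firmly on the stop: 27 N with almost no motion. Now I'll back off, rise, and move toward the plunger.

Request:
play_rows(
  commands=[
    [[0.0, 0.01, 0, 0, 0, 0, 1], [0.0, 0.04, 0, 0, 0, 0, 1], [0.0, 0.05, -0.06, 0, 0, 0, 1], [0.0, 0.05, -0.14, 0, 0, 0, 1], [0.0, 0.05, -0.19, 0, 0, 0, 1], [0.0, 0.05, -0.19, 0, 0, 0, 1]],
  ],
)

```text
time: 3.6
tool_pos: [0.4589, 0.1297, 0.2284]
tcp_rot: [0.496, 3.095, 0.005]
wrist_force: [0.5, 0.6, 0.6]
width: 0.003
grip_force: 0.0
```

```bash
python3 - <<'E'
from h import *
im=bot.read_camera('wrist');cv2.imwrite('pics/w3.png',im)
rel([(.571,-.0147,.225),(.571,-.0147,.18)])
E
```

```text
t 3.65 p [0.4574 0.1293 0.2257] F [-0.6  0.  -0.8] rot [4.970e-01 3.099e+00 2.000e-03]
[ 0.571 -0.015  0.225] [-0.2549 -0.1689  0.0015]
[ 0.571 -0.015  0.18 ] [-0.2546 -0.169   0.0765]
```

View pics/w3.png

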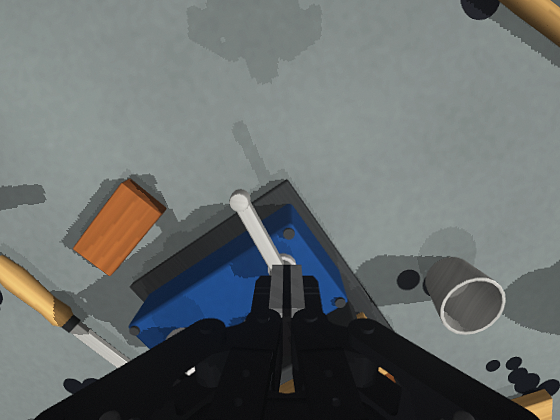

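The lever (hub near (287,262), knob at (240,200)) now points out over the robot-side edge of the block, so it is shut. Next I'll go over the cap.

Request:
play_rows(
  commands=[
    [[-0.255, -0.169, 0.0, 0, 0, 0, 1], [-0.255, -0.169, 0.0, 0, 0, 0, 1], [-0.255, -0.169, 0.0, 0, 0, 0, 1], [-0.255, -0.169, 0.0, 0, 0, 0, 1], [-0.255, -0.169, 0.04, 0, 0, 0, 1], [-0.255, -0.169, 0.07, 0, 0, 0, 1], [-0.255, -0.169, 0.07, 0, 0, 0, 1]],
  ],
)

```text
time: 4.35
tool_pos: [0.566, -0.0152, 0.1756]
tcp_rot: [-0.497, -3.09, 0.001]
wrist_force: [0.3, 0.8, -0.8]
width: 0.004
grip_force: 0.0
```

```bash
python3 - <<'E'
from h import *
im=bot.read_camera('scene');cv2.imwrite('pics/s4.png',cv2.resize(im[150:270,220:380],None,fx=4.5,fy=4.5,interpolation=cv2.INTER_CUBIC))
rel([(.571,-.0147,.18),(.571,-.0147,.145)])
E
```

```text
t 4.4 p [ 0.5673 -0.015   0.1776] F [-0.2 -0.4  0.3] rot [-4.970e-01 -3.094e+00  1.000e-03]
[ 0.571 -0.015  0.18 ] [-0.0057  0.0024 -0.004 ]
[ 0.571 -0.015  0.145] [-0.0062  0.0025  0.0543]
```

View pics/s4.png

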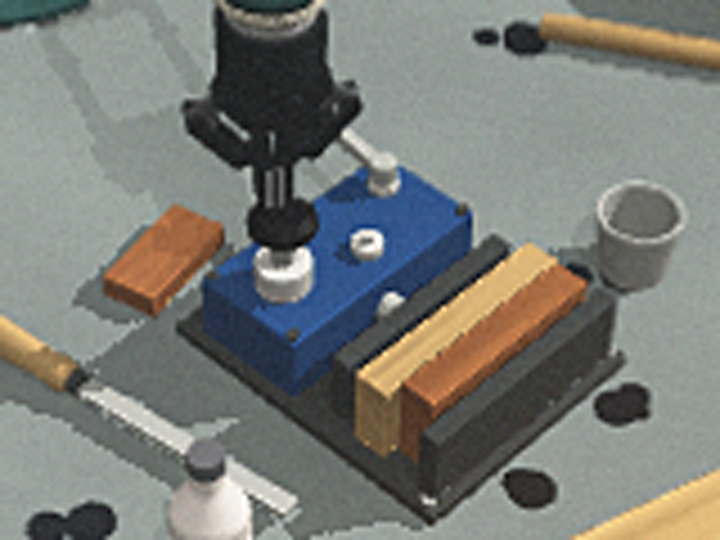

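The fingertips stand centred just above the cap at (282,222); the lever points away toward the robot. Now the first stroke, watching the force.

Request:
play_rows(
  commands=[
    [[-0.004, 0.001, 0.012, 0, 0, 0, 1], [-0.004, 0.001, 0.022, 0, 0, 0, 1], [-0.004, 0.001, 0.032, 0, 0, 0, 1], [-0.004, 0.001, 0.042, 0, 0, 0, 1], [-0.004, 0.001, 0.05, 0, 0, 0, 1], [-0.004, 0.001, 0.054, 0, 0, 0, 1], [-0.004, 0.001, 0.054, 0, 0, 0, 1]],
  ],
)

```text
time: 5.1
tool_pos: [0.5739, -0.0149, 0.1518]
tcp_rot: [0.496, 3.1, 0.0]
wrist_force: [-5.2, 0.1, 11.3]
width: 0.003
grip_force: 6.1
```

Request:
play_rows(
  commands=[
    [[-0.0, 0.0, 0.005, 0, 0, 0, 1], [0, 0, 0.01, 0, 0, 0, 1], [0, 0, 0.012, 0, 0, 0, 1], [0, 0, 0.012, 0, 0, 0, 1]],
  ],
)

```text
time: 5.5
tool_pos: [0.5739, -0.0149, 0.1452]
tcp_rot: [0.496, 3.1, 0.0]
wrist_force: [-5.5, 0.2, 14.7]
width: -0.005
grip_force: 7.4
```

Request:
play_rows(
  commands=[
    [[0, 0, 0.003, 0, 0, 0, 1], [0, 0, 0.006, 0, 0, 0, 1], [0, 0, 0.006, 0, 0, 0, 1]],
  ],
)

```text
time: 5.8
tool_pos: [0.5741, -0.0148, 0.1443]
tcp_rot: [0.495, 3.1, 0.0]
wrist_force: [-12.6, 0.1, 29.4]
width: 0.006
grip_force: 14.4
```

The plunger bottoms at TCP z ≈ 0.145. I'll let it up and go again.

Request:
play_rows(
  commands=[
    [[0.002, 0, -0.02, 0, 0, 0, 1], [0.004, 0, -0.04, 0, 0, 0, 1], [0.004, 0, -0.06, 0, 0, 0, 1], [0.004, 0, -0.06, 0, 0, 0, 1], [0.004, 0, -0.06, 0, 0, 0, 1], [0.004, 0, -0.06, 0, 0, 0, 1]],
  ],
)

```text
time: 6.4
tool_pos: [0.57, -0.0142, 0.1731]
tcp_rot: [-0.497, -3.1, 0.0]
wrist_force: [0.6, -0.7, 0.1]
width: -0.001
grip_force: 0.0
```

Request:
play_rows(
  commands=[
    [[0, 0, 0.015, 0, 0, 0, 1], [0, 0, 0.026, 0, 0, 0, 1], [0, 0, 0.037, 0, 0, 0, 1], [0, 0, 0.048, 0, 0, 0, 1], [0, 0, 0.056, 0, 0, 0, 1], [0, 0, 0.059, 0, 0, 0, 1], [0, 0, 0.059, 0, 0, 0, 1], [0, 0, 0.059, 0, 0, 0, 1]],
  ],
)

```text
time: 7.2
tool_pos: [0.5715, -0.0143, 0.1443]
tcp_rot: [0.497, 3.101, 0.0]
wrist_force: [-14.3, 2.0, 33.8]
width: 0.002
grip_force: 17.0
```

Request:
play_rows(
  commands=[
    [[0.0, 0, -0.02, 0, 0, 0, 1], [0.0, 0, -0.04, 0, 0, 0, 1], [0.0, 0, -0.06, 0, 0, 0, 1], [0.0, 0, -0.06, 0, 0, 0, 1], [0.0, 0, -0.06, 0, 0, 0, 1], [0.0, 0, -0.06, 0, 0, 0, 1]],
  ],
)

```text
time: 7.8
tool_pos: [0.57, -0.0143, 0.1735]
tcp_rot: [-0.497, -3.1, 0.0]
wrist_force: [-0.6, 0.8, -0.6]
width: 0.003
grip_force: 0.0
```

```bash
python3 - <<'E'
from h import *
im=bot.read_camera('scene');cv2.imwrite('pics/s5.png',cv2.resize(im[150:270,220:380],None,fx=4.5,fy=4.5,interpolation=cv2.INTER_CUBIC))
rel([(.571,-.0147,.18),(.571,-.0147,.145)])
E
```

```text
t 7.85 p [ 0.57   -0.0143  0.1735] F [-0.5  0.  -0.7] rot [-0.497 -3.1    0.   ]
[ 0.571 -0.015  0.18 ] [-0.0017 -0.0002 -0.0108]
[ 0.571 -0.015  0.145] [-0.0019 -0.0002  0.0475]
```

View pics/s5.png

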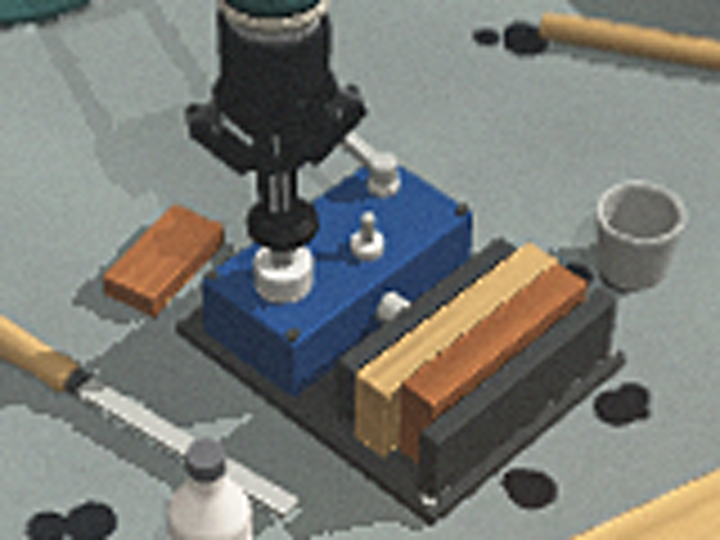

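The pin (368,225) is about half out and the jaw is moving. Two more strokes should finish it.

Request:
play_rows(
  commands=[
    [[0, 0, 0.015, 0, 0, 0, 1], [0, 0, 0.026, 0, 0, 0, 1], [0, 0, 0.037, 0, 0, 0, 1], [0, 0, 0.048, 0, 0, 0, 1], [0, 0, 0.056, 0, 0, 0, 1], [0, 0, 0.06, 0, 0, 0, 1], [0, 0, 0.06, 0, 0, 0, 1], [0, 0, 0.06, 0, 0, 0, 1]],
  ],
)

```text
time: 8.65
tool_pos: [0.5717, -0.0143, 0.1443]
tcp_rot: [0.497, 3.1, 0.0]
wrist_force: [-13.5, 1.4, 31.8]
width: -0.005
grip_force: 16.2
```

Request:
play_rows(
  commands=[
    [[0.0, 0, -0.02, 0, 0, 0, 1], [0.0, 0, -0.04, 0, 0, 0, 1], [0.0, 0, -0.06, 0, 0, 0, 1], [0.0, 0, -0.06, 0, 0, 0, 1], [0.0, 0, -0.06, 0, 0, 0, 1], [0.0, 0, -0.06, 0, 0, 0, 1]],
  ],
)

```text
time: 9.25
tool_pos: [0.57, -0.0143, 0.1735]
tcp_rot: [-0.497, -3.1, 0.0]
wrist_force: [0.4, 0.1, 0.8]
width: -0.002
grip_force: 0.0
```

Request:
play_rows(
  commands=[
    [[0, 0, 0.015, 0, 0, 0, 1], [0, 0, 0.026, 0, 0, 0, 1], [0, 0, 0.037, 0, 0, 0, 1], [0, 0, 0.048, 0, 0, 0, 1], [0, 0, 0.056, 0, 0, 0, 1], [0, 0, 0.06, 0, 0, 0, 1], [0, 0, 0.06, 0, 0, 0, 1], [0, 0, 0.06, 0, 0, 0, 1]],
  ],
)

```text
time: 10.05
tool_pos: [0.5716, -0.0143, 0.1443]
tcp_rot: [0.497, 3.101, 0.0]
wrist_force: [-14.0, 0.8, 33.2]
width: 0.0
grip_force: 16.8
```

Request:
play_rows(
  commands=[
    [[0.0, 0, -0.02, 0, 0, 0, 1], [0.0, 0, -0.04, 0, 0, 0, 1], [0.0, 0, -0.06, 0, 0, 0, 1], [0.0, 0, -0.06, 0, 0, 0, 1], [0.0, 0, -0.06, 0, 0, 0, 1], [0.0, 0, -0.06, 0, 0, 0, 1]],
  ],
)

```text
time: 10.65
tool_pos: [0.5699, -0.0143, 0.1734]
tcp_rot: [-0.497, -3.1, 0.0]
wrist_force: [-0.7, -0.8, -0.8]
width: 0.002
grip_force: 0.0
```

```bash
python3 - <<'E'
from h import *
im=bot.read_camera('scene');cv2.imwrite('pics/s6.png',cv2.resize(im[150:270,220:380],None,fx=4.5,fy=4.5,interpolation=cv2.INTER_CUBIC))
p=bot.camera_params('scene');f=210/np.tan(np.radians(p['fov_y']/2));K=np.array([[f,0,p['cx']],[0,f,p['cy']],[0,0,1]])
for h in (.086,.105,.115,.125): print(h,(cv2.projectPoints(np.array([[.571,.059,h]]),p['rvec'],p['tvec'],K,p['D'])[0].ravel()-[220,150])*4.5)
rel([])
E
```

```text
0.086 [362.89224998 229.11387342]
0.105 [363.28080672 210.89893117]
0.115 [363.48713264 201.18242521]
0.125 [363.69472079 191.37508445]
t 10.7 p [ 0.57   -0.0143  0.1734] F [0.1 0.4 0.5] rot [-0.497 -3.1    0.   ]
```

View pics/s6.png

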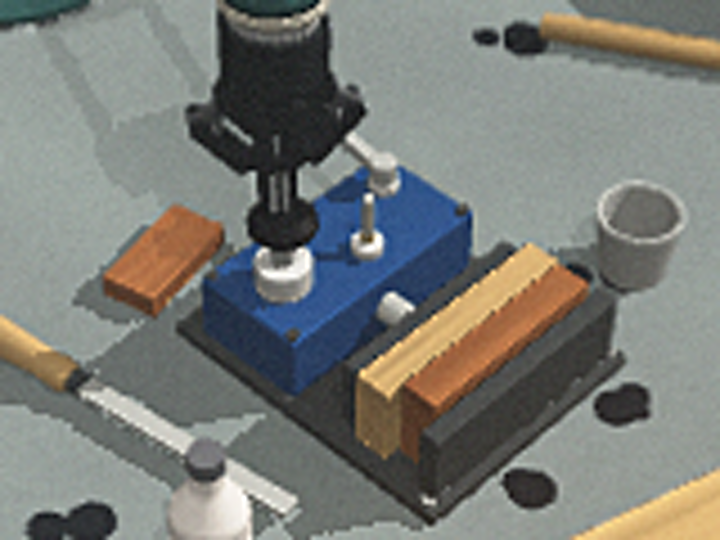

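The pin top is at about row 195, which fits about 39 mm given the 3 px offset seen before. One more harmless stroke for safety, then I'll lift clear.

Request:
play_rows(
  commands=[
    [[0, 0, 0.015, 0, 0, 0, 1], [0, 0, 0.026, 0, 0, 0, 1], [0, 0, 0.037, 0, 0, 0, 1], [0, 0, 0.048, 0, 0, 0, 1], [0, 0, 0.056, 0, 0, 0, 1], [0, 0, 0.06, 0, 0, 0, 1], [0, 0, 0.06, 0, 0, 0, 1], [0, 0, 0.06, 0, 0, 0, 1]],
  ],
)

```text
time: 11.5
tool_pos: [0.5716, -0.0143, 0.1443]
tcp_rot: [0.497, 3.1, 0.0]
wrist_force: [-13.2, 1.6, 31.9]
width: -0.001
grip_force: 16.3
```

Request:
play_rows(
  commands=[
    [[0.0, 0, -0.02, 0, 0, 0, 1], [0.0, 0, -0.04, 0, 0, 0, 1], [0.0, 0, -0.06, 0, 0, 0, 1], [0.0, 0, -0.12, 0, 0, 0, 1], [0.0, 0, -0.2, 0, 0, 0, 1], [0.0, 0, -0.2, 0, 0, 0, 1], [0.0, 0, -0.2, 0, 0, 0, 1], [0.0, 0, -0.2, 0, 0, 0, 1]],
  ],
)

```text
time: 12.3
tool_pos: [0.5698, -0.0143, 0.2571]
tcp_rot: [-0.497, -3.099, 0.0]
wrist_force: [-0.4, -0.6, 0.6]
width: 0.005
grip_force: 0.0
```

```bash
python3 - <<'E'
from h import *
im=bot.read_camera('scene');cv2.imwrite('pics/s7.png',cv2.resize(im[150:270,220:380],None,fx=4.5,fy=4.5,interpolation=cv2.INTER_CUBIC))
rel([])
E
```

```text
t 12.35 p [ 0.5695 -0.0143  0.2566] F [-0.2  0.4 -1.1] rot [-4.970e-01 -3.098e+00  1.000e-03]
```

View pics/s7.png

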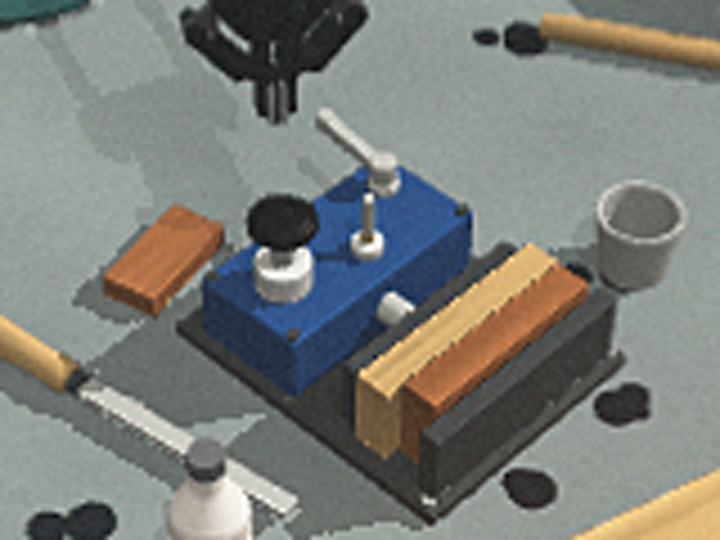

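The pin top is unchanged at row 195 after the extra stroke, so it is fully out. The plunger is up, the lever is shut and the gripper is clear.

```bash
python3 -c "
from workcell import bot
print(bot.finish_job())"
```

```text
the job is handed in; nothing more can be done
None
```

I handed the job in at about 12.4 s of the 45 s: in the last picture the lever is shut, the pin is fully out, the plunger is up and the gripper is clear; the judge gave no verdict.

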